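# Sanitise the shared weaving tools

## Robot

A 6-joint arm with a two-finger parallel gripper is mounted at the origin on the work surface. World frame = base frame: x ahead of the robot, y to its left, z up, the work surface at z = 0. Lengths are in m, angles in rad, forces in N, time in s.
With the tool pointing down it reaches from about 0.25 to 0.725 m from the base axis. Payload 9.7 kg.
Tool frame: the origin (TCP) lies on the centre line of the jaws, within the pads' length; the fingertips stand 14 mm ahead of it and the grasp point (between the pads) lies 5 mm behind it (manip.tip_reach is the distance from the TCP to the fingertips, in m); z points along the fingers, y is the direction in which the jaws open and shut (so a half turn about z gives the same grasp; the last joint's range is limited). The gripper opens to 85 mm and grips with 20 to 120 N. Pads are 22 mm wide; open, the fingers measure 114 mm over their backs; the gripper's body (76 mm by 85 mm) begins 54 mm behind the grasp point. The pads swing forward as they close: fully open they stand 13 mm farther back than shut.
Start: joints at [-1.118, 0.087, 0.176, 1.66, 0, 1.571], TCP at [0.241, -0.495, 0.245] pointing down, gripper open.
Joint ranges: [-3.13, 3.13], [-0.85, 1.81], [-1.15, 1.24], [-2.2, 2.28], [-1.44, 1.52], [-3.14, 3.14]. Speed limits (rad/s): [2.22, 2.22, 2.57, 3.14, 3.14, 3.14].

## Interface

Orientations are given as a unit quaternion [w, x, y, z].
In Python, from cell import manip, viewer, finder gives the robot as it stands.
- The arm moves only by the tool arm_command, never from a script. Its argument "increments" is one flat list of numbers, 4 for each row, row after row: the shift along the tool's x, y, z in mm, then the turn about the tool's z in rad. A call has 1 to 5 rows; each row is the pose to reach, as a shift and turn from the pose commanded when the call began, along the tool's axes at that moment; what a row does not reach only later rows make up. A row lasts 1/8 s, in which the tool goes at most 62.5 mm and 10.7 degrees, less where a joint would pass 70% of its speed; a pose out of reach is approached as far as the arm can. A call with a gripper value outside its range is refused whole. "jaw" is the finger opening in mm, from 0 to 85.4, set as the call begins (left out, the last holds). The fingers move at their own pace and stop on an object; "force" is the grip in N (left out, the last holds). Time passes only in rows, so rows that repeat a pose let the fingers close. It gives the time, the measured TCP pose, the force and the opening at its end, in the units of the state.
- manip.observe(): the state, without advancing time (a new reading comes with each control period).
- viewer.grab_frame(name): name is "scene" or "top" or "wrist"; returns the picture (480x640x3 uint8, blue, green, red); there is no depth.
- viewer.camera_info(name): a dict with "fx", "fy", "cx", "cy" (pixels), "cam_to_world" (4x4, takes a point from camera to world coordinates). Camera axes: x right, y down, z forward; pixel columns grow to the right and rows downward; lengths in m; the calibration is good to about 2 mm. A picture is of the moment at which its call begins: read the wrist's pose just before it. camera_info takes no time and is no camera call; for the wrist camera it gives the pose at the moment of the call.
- manip.close_job(): hands the job in, once; it reports no verdict.
Trained networks look in the newest picture that a camera, given by its name, has taken for a name from the list of things; names that differ only in an ending like _2 or _b are one class to them, and where a whole thing is asked for, a point or a joint stands for the part that bears it (a point fixed in the world has none). Each returns a list of dicts, best first, with "p" (0 to 1); they miss things now and then, are a little off and sometimes report something else, mostly with a low value. They report only what shows in the picture. A call takes as long as a camera call. They do not tell look-alikes from the thing itself.
- finder.masks_of(label, camera): "region" (480x640 bool, what is visible of it).
- finder.pinpoint(label, camera): "xyz" ([x, y, z] in m, in world coordinates, good to about 4 mm: a listed point, or the origin of a listed thing).
The state is a dict: "clock": time; "joint_pos": joint angles; "dq": joint speeds; "tau": joint torques, N m; "tcp_pos": TCP position; "ee_rot": TCP orientation; "ft_force": force on the tool from outside, world axes, zero at the start; "ft_torque": the same for the moment, N m; "width": opening from 0.0 (shut) to 1.0 (fully open).
Only numpy, scipy, OpenCV 4.12 (cv2) and the standard library are available. Lean on these libraries where they do the work, as an engineer would, in place of code of your own. Each camera call takes 0.05 s, during which the arm holds its last target. There are 200 camera calls.

## Task

First stop the running timer by pressing the wide stop key on the console, so that the key that is down pops up. Then lay all the wooden weaving tools on the table (stick shuttles, boat shuttle, beater fork, whichever are there) inside the sanitiser box, shut the lid fully, and only then swing the turn latch over the lid until it rests against its catch. Last, press the key with two ribs so that it stays down and the stop key pops up; leave the other things on the table where they are.

Things in the scene. Friction and masses are not known exactly. Their poses are not given: they have to be found in the camera images.
- sanitiser: White open-topped tool-sanitiser box, fixed. Origin: centre of its underside on the table; x from its front (robot side) to its hinge side, y to its left, z up. Tub outside 177 (x) x 242 (y) x 62 mm high, walls 6 mm. In front of the tub a sill 42 mm wide (x from -130.5 to -88.5 mm, 58 mm high) carries the turn latch.
- box_floor (a point): Centre of the box's inner floor, 14 mm above the table. The inside is 165 (box x) x 230 (box y) mm and 48 mm deep, open on top. Same axes as the box.
- lid (a joint): Lid angle in rad: 0 shut, 1.57 upright, more leans away from the robot; starts open at 1.6 to 1.8 (limit 1.85). The hinge is stiff: the lid stays at any angle and takes up to 5 N near its free edge to swing. It can be pushed shut with fingertips on its outer (upper when shut) face near the free edge, following the arc.
- lid_hinge (a point): Middle of the lid's hinge axis, which runs along box y at box x = +88.5, z = 62 mm. The clear see-through lid plate, with a dark steel rim, reaches 181 mm from here and is 242 mm wide; its outer face lies 6 mm outside the axis.
- lid_edge (a point): Middle of the lid's free edge, on its outer face; with the lid shut at box x = -92.5, y = 0, z = 68 mm. The steel catch stands on the outer face 21 mm from this edge, within 15 mm of the lid's middle line sideways, 24 mm high: push beside it.
- latch (a joint): Angle in rad of the turn latch, a steel bar that swings level about an upright pivot. 0: closed, its end stop: it points to box +x over the shut lid and rests against the catch. 1.57: open, it points to box +y along the sill. Starts at 1.5 to 1.8 (limit 1.9), clear of the lid; below 1.4 it bars the lid. Light friction (1 N at its knob), stays where left.
- latch_pivot (a point): On the latch's pivot axis at box x = -114.5, y = 0, 74 mm above the table (underside of the bar, which is 12 mm wide and 7 mm thick and reaches 80 mm from the axis).
- latch_knob (a point): Top centre of the latch's black upright knob, a round peg 14 mm wide, 70 mm from the pivot axis; it rises from 81 to 113 mm above the table.
- console: Grey timer console, fixed, 105 (x) x 180 (y) x 42 mm high. Origin: centre of its underside; x away from the robot, y to the left, z up. Three white keys in a row along y, left to right as the robot sees them: plain wide stop key (46 x 58 mm), then two keys (46 x 36 mm) with one and with two raised black ribs.
- key_row (a point): Middle of the key row at raised-key height, 56 mm above the table, at console x = -8 mm. Key centres at console y = +47 (stop), -10 (one rib), -55 mm (two ribs). A latched key is 10 mm lower. Same axes as the console.
- key_stop (a joint): Travel of the wide plain stop key in m: 0 up, 0.010 fully down. The keys are interlocked: just one is latched down at a time; pressing another fully down (2 to 6 N) latches it and pops the first one up. At the start the one-rib key is down.
- key_one (a joint): Travel of the key with one rib in m: 0 up, 0.010 fully down. The keys are interlocked: just one is latched down at a time; pressing another fully down (2 to 6 N) latches it and pops the first one up. At the start the one-rib key is down.
- key_two (a joint): Travel of the key with two ribs in m: 0 up, 0.010 fully down. The keys are interlocked: just one is latched down at a time; pressing another fully down (2 to 6 N) latches it and pops the first one up. At the start the one-rib key is down.
- shuttle_a: Wooden stick shuttle, 140 x 30 x 18 mm, notched at both ends. Lies flat on its underside; origin: centre of the underside; x along its length, z up. May be absent. Graspable from above across its width near the origin.
- shuttle_b: Shorter wooden stick shuttle, 120 x 30 x 18 mm, notched at both ends. Lies flat on its underside; origin: centre of the underside; x along its length, z up. May be absent. Graspable from above across its width near the origin.
- boat_shuttle: Wooden boat shuttle, 138 mm long, 34 mm wide and 22 mm high in its middle 96 mm, with narrower ends. Lies flat on its underside; origin: centre of the underside; x along its length, z up. May be absent. Graspable from above across its width near the origin.
- beater: Wooden beater fork: handle 26 mm wide, 20 mm high, from x = -70 to +20 mm; a 46 mm wide, 18 mm high comb head from x = +18 to +70 mm. Grasp the handle at x about -10 mm. Lies flat on its underside; origin: centre of the underside; x along its length, z up. May be absent. Graspable from above across its width near the origin.
- tape_measure: Yellow round tape measure, 52 mm wide, 22 mm high. Bystander, leave in place. Origin: centre of its underside.
- mug: Blue mug, 80 mm wide, 92 mm high. Bystander, leave in place. Origin: centre of its underside.
- hoop: Wooden embroidery hoop, 120 mm wide. Bystander, leave in place. Origin: centre of its underside.
- button_jar: Glass jar with a steel cap, 68 mm wide, 85 mm high. Bystander, leave in place. Origin: centre of its underside.
- wood_spool: Empty wooden spool, upright, 56 mm wide, 70 mm high. Bystander, leave in place. Origin: centre of its underside.
Things that resemble listed ones, but are neither listed nor needed, are in the scene too. Leave any turquoise look-alike of the boat_shuttle alone. Leave any green look-alike of the shuttle_a alone.

How it is judged:
By the outcome, as a careful person would: the job done as asked, in the order asked, and still so for the second after the job is handed in, with the robot touching nothing.
Of shuttle_a, shuttle_b, boat_shuttle, beater only 2 to 4 are there at a start; the rules pass over those that are not, and their reading is None.
At some moment in a run one of shuttle_a, shuttle_b, boat_shuttle, beater may be knocked a few centimetres aside while the robot is not near it.
It also fails if it takes over 210 s, if anything falls off the work surface, if the arm or the gripper's body presses on something with over 40 N, if the wrist force passes 120 N, or if a joint passes its speed limit or range.

## Working session

There is one attempt and no reset: what is moved stays moved. The work goes in short steps, Python scripts to look and compute and a tool call to move; the robot and the scene stay as the last step left them, time stands still between calls to the robot, and variables do not carry over. Pictures are saved under pics/ and viewed, about 12 in all and at most 16, crops included, and the job is handed in when it is done.

Besides the shell and the picture viewer there is one more tool, called after "Call:" as a command line: name --argument value ..., lists and objects as JSON in quotes. arm_command: Moves the arm, as the interface text tells. Its arguments: {"type":"object","properties":{"increments":{"type":"array","items":{"type":"number"}},"jaw":{"type":"number"},"force":{"type":"number"}},"required":["increments"]}

```bash
mkdir -p pics; ls
cat > h.py <<'E'
import numpy as np, cv2
from cell import manip, viewer, finder
def proj(ci,p):
    T=np.linalg.inv(np.array(ci['cam_to_world'])); q=T[:3,:3]@np.array(p)+T[:3,3]
    return q[0]/q[2]*ci['fx']+ci['cx'], q[1]/q[2]*ci['fy']+ci['cy']
def ray(ci,u,v,z):
    T=np.array(ci['cam_to_world']); d=T[:3,:3]@np.array([(u-ci['cx'])/ci['fx'],(v-ci['cy'])/ci['fy'],1]); o=T[:3,3]
    return o+d*(z-o[2])/d[2]
E
python3 - <<'E'
from h import *
s=manip.observe(); print(s['clock'],s['tcp_pos'],s['ee_rot'],s['width'])
for n in('scene','top'):
    f=viewer.grab_frame(n); cv2.imwrite(f'pics/{n}0.png',f)
    for l in ['sanitiser','lid_edge','lid_hinge','latch_pivot','latch_knob','key_row','console','shuttle_a','shuttle_b','boat_shuttle','beater','tape_measure','mug','hoop','button_jar','wood_spool']:
        print(n,l,[(round(d['p'],2),np.round(d['xyz'],3).tolist()) for d in finder.pinpoint(l,n)[:4]])
print(manip.observe()['clock'])
E
```

```text
pics
0.0 [ 0.24051923 -0.49439404  0.24457662] [-6.37392349e-04  9.74484149e-01  2.24455384e-01 -1.30240772e-04] 0.9975967036369545
scene sanitiser [(0.76, [0.558, 0.209, -0.0]), (0.74, [0.622, -0.084, 0.002])]
scene lid_edge [(0.97, [0.668, 0.222, 0.242]), (0.45, [0.392, 0.451, 0.002]), (0.36, [0.428, 0.265, 0.116])]
scene lid_hinge [(0.82, [0.65, 0.221, 0.057])]
scene latch_pivot [(0.91, [0.442, 0.196, 0.071])]
scene latch_knob [(0.43, [0.43, 0.265, 0.116])]
scene key_row [(0.86, [0.463, -0.271, 0.055]), (0.48, [0.474, -0.27, 0.0])]
scene console [(0.55, [0.47, -0.268, 0.001]), (0.4, [0.663, 0.222, 0.24])]
scene shuttle_a [(0.73, [0.615, -0.212, -0.003])]
scene shuttle_b [(0.73, [0.615, -0.212, -0.003])]
scene boat_shuttle [(0.87, [0.621, -0.083, 0.003]), (0.67, [0.273, -0.211, 0.001])]
scene beater []
scene tape_measure [(0.84, [0.365, -0.094, 0.0]), (0.48, [0.442, 0.196, 0.07])]
scene mug [(0.64, [0.391, 0.449, 0.0])]
scene hoop [(0.95, [0.761, -0.069, -0.003])]
scene button_jar [(0.97, [0.749, -0.244, -0.0])]
scene wood_spool [(0.65, [0.631, -0.507, -0.004]), (0.59, [0.752, -0.2
[... 252 characters left out ...]
0.243]), (0.66, [0.446, 0.197, 0.073]), (0.2, [0.562, 0.211, 0.012])]
top latch_knob [(0.82, [0.431, 0.267, 0.114])]
top key_row [(0.58, [0.465, -0.271, 0.058])]
top console [(0.65, [0.663, 0.221, 0.241])]
top shuttle_a [(0.84, [0.652, -0.366, -0.004]), (0.58, [0.614, -0.213, -0.002]), (0.34, [0.631, -0.509, 0.002])]
top shuttle_b [(0.84, [0.652, -0.366, -0.004]), (0.58, [0.614, -0.213, -0.002]), (0.34, [0.631, -0.509, 0.002])]
top boat_shuttle [(0.67, [0.624, -0.083, -0.004])]
top beater []
top tape_measure [(0.89, [0.366, -0.093, -0.001])]
top mug [(0.74, [0.392, 0.45, -0.002])]
top hoop []
top button_jar [(0.92, [0.745, -0.241, 0.004])]
top wood_spool [(0.64, [0.631, -0.511, -0.001])]
1.7
```

View pics/top0.png

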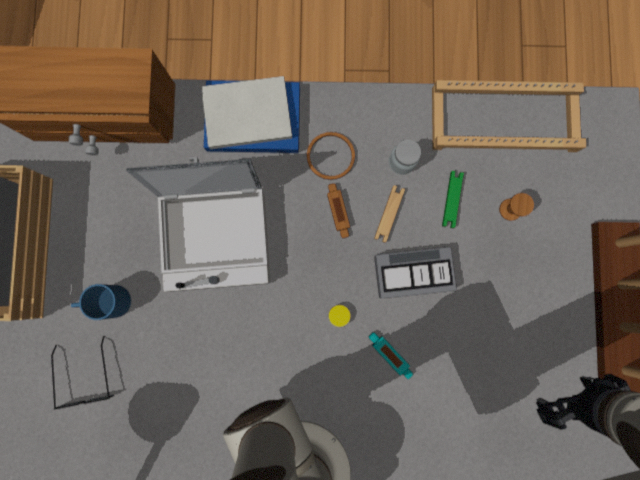

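View pics/scene0.png

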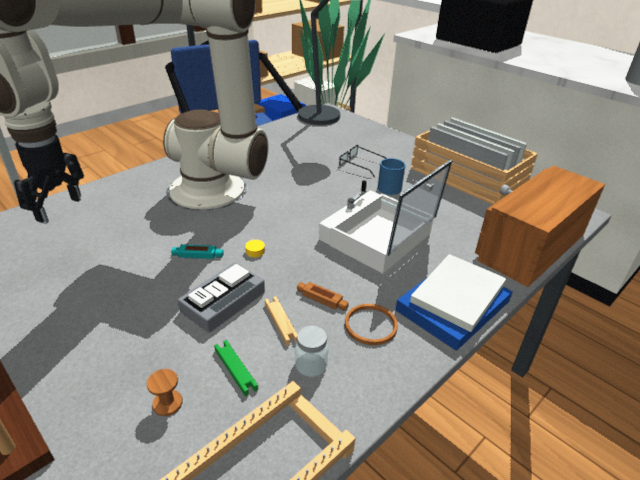

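The top view shows the real targets: the brown boat shuttle at (339,210) and the light-wood stick shuttle at (390,213). The look-alikes to avoid are the turquoise boat at (390,354) and the green stick at (453,199). There is no beater. The loom frame, hoop and spool are also wooden but aren't targets. The lid is open, and the latch lies along +y on the sill.

```bash
cat >> h.py <<'E'
def axis_of(mask,ci,z):
    cs,_=cv2.findContours(mask.astype(np.uint8),cv2.RETR_EXTERNAL,cv2.CHAIN_APPROX_NONE)
    c=max(cs,key=cv2.contourArea)[:,0,:]
    w=np.array([ray(ci,u,v,z)[:2] for u,v in c],np.float32)
    (x,y),(a,b),t=cv2.minAreaRect(w)
    if a<b: t+=90; a,b=b,a
    return np.round([x,y,a,b],4).tolist(), round((t+90)%180-90,1)
def rel(p,psi):
    """increments from the present pose to TCP p with the tool x axis at world angle psi (deg, mod 180 freely)"""
    from scipy.spatial.transform import Rotation as R
    s=manip.observe(); q=s['ee_rot']; M=R.from_quat([q[1],q[2],q[3],q[0]]).as_matrix()
    d=M.T@(np.array(p)-s['tcp_pos'])*1000
    cur=np.degrees(np.arctan2(M[1,0],M[0,0])); dt=(psi-cur+90)%180-90
    return np.round(d,1).tolist(), round(-np.radians(dt),3), 'cur',round(cur,1), 'j6',round(s['joint_pos'][5],2)
E
python3 - <<'E'
from h import *
f=viewer.grab_frame('top'); ci=viewer.camera_info('top')
for l,z in [('shuttle_a',.018),('boat_shuttle',.02),('console',.042),('sanitiser',.062)]:
    for d in finder.masks_of(l,'top')[:4]: print(l,round(d['p'],2),axis_of(d['region'],ci,z))
print(ci['fx'],np.round(ci['cam_to_world'],3).tolist())
a=cv2.resize(f[180:310,150:470],None,fx=2.5,fy=2.5,interpolation=cv2.INTER_CUBIC); cv2.imwrite('pics/c1.png',a)
for y in(47,-10,-55):
  for yaw in (.1,):
    print(y, [0.4645+ -np.sin(yaw)*y/1000, -.271+np.cos(yaw)*y/1000])
E
```

```text
shuttle_a 0.92 ([0.6125, -0.2089, 0.138, 0.0336], -20.2)
shuttle_a 0.75 ([0.651, -0.3642, 0.1378, 0.0374], -8.7)
shuttle_a 0.71 ([0.5837, 0.2532, 0.3289, 0.3213], -84.5)
boat_shuttle 0.69 ([0.6176, -0.0855, 0.1376, 0.0364], 13.8)
console 0.91 ([0.4692, -0.2652, 0.1858, 0.1067], -83.4)
console 0.35 ([0.7481, -0.0646, 0.1158, 0.1083], 1.0)
465.63633590000086 [[0.014, -0.995, 0.1, 0.414], [-1.0, -0.015, -0.007, -0.033], [0.009, -0.1, -0.995, 1.133], [0.0, 0.0, 0.0, 1.0]]
47 [np.float64(0.4598078294175991), np.float64(-0.22423480423193282)]
-10 [np.float64(0.4654983341664683), np.float64(-0.28095004165278026)]
-55 [np.float64(0.46999083791557555), np.float64(-0.32572522909029145)]
```

View pics/c1.png

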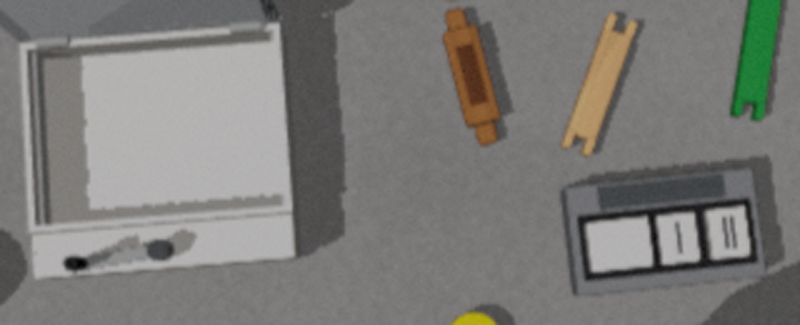

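The crop confirms the choices: boat at crop (470,77), light stick at (600,85), green stick and console (stop key, one rib, two ribs left to right). I'll start with the stop key.

Run:
```python
from h import *
print(manip.tip_reach, rel([.461,-.2235,.12],6.6), rel([.461,-.2235,.064],6.6))
```

```text
0.014 ([316.8, -147.3, 125.3], np.float64(0.338), 'cur', np.float64(25.9), 'j6', np.float64(1.57)) ([316.8, -147.3, 181.3], np.float64(0.338), 'cur', np.float64(25.9), 'j6', np.float64(1.57))
```

Call:
arm_command --increments '[317,-147,100,0.338,317,-147,100,0.338,317,-147,100,0.338,317,-147,100,0.338,317,-147,100,0.338]' --jaw 0 --force 30

```text
clock: 2.58
tcp_pos: [0.4293, -0.2626, 0.16]
ee_rot: [0.0, 0.998, 0.057, 0.0]
ft_force: [0.7, -1.0, 0.7]
width: 0.002
```

Run:
```python
from h import *
print(manip.observe()['tcp_pos'],rel([.461,-.2235,.076],6.6))
```

```text
[ 0.42934952 -0.26263877  0.15995935] ([35.9, -35.3, 84.0], np.float64(-0.001), 'cur', np.float64(6.6), 'j6', np.float64(2.48))
```

Call:
arm_command --increments '[36,-35,40,0,36,-35,70,0,36,-35,84,0,36,-35,84,0,36,-35,84,0]'

```text
clock: 3.2
tcp_pos: [0.4604, -0.2262, 0.0777]
ee_rot: [0.0, 0.998, 0.057, 0.001]
ft_force: [-0.4, -1.1, 0.5]
width: 0.002
```

Call:
arm_command --increments '[0,0,7,0,0,0,11,0,0,0,14,0,0,0,15,0,0,0,15,0]'

```text
clock: 3.82
tcp_pos: [0.4601, -0.2253, 0.0612]
ee_rot: [-0.0, 0.998, 0.057, -0.0]
ft_force: [-0.6, -0.1, -0.9]
width: 0.002
```

Call:
arm_command --increments '[0,0,2,0,0,0,3,0,0,0,3,0]'

```text
clock: 4.2
tcp_pos: [0.4604, -0.2254, 0.0599]
ee_rot: [0.0, 0.998, 0.057, 0.001]
ft_force: [-5.9, 2.3, 13.8]
width: -0.001
```

Call:
arm_command --increments '[0,0,-60,0,0,0,-100,0,60,-70,-100,0,120,-110,-100,0,120,-110,-100,0]' --jaw 70

```text
clock: 4.82
tcp_pos: [0.5682, -0.1003, 0.1583]
ee_rot: [-0.0, 0.998, 0.058, 0.0]
ft_force: [-0.1, -0.2, 1.0]
width: 0.819
```

Run:
```python
from h import *
ci=viewer.camera_info('top');
f=viewer.grab_frame('top'); a=cv2.resize(f[235:305,365:465],None,fx=4,fy=4,interpolation=cv2.INTER_CUBIC)
w=viewer.grab_frame('wrist'); wi=viewer.camera_info('wrist')
for d in finder.masks_of('boat_shuttle','wrist')[:3]: print(d['p'],axis_of(d['region'],wi,.02))
for d in finder.masks_of('shuttle_a','wrist')[:3]: print(d['p'],axis_of(d['region'],wi,.018))
print([(d['p'],d['xyz']) for d in finder.pinpoint('boat_shuttle','wrist')])
b=np.zeros((480,880,3),np.uint8); b[:,:640]=w; b[:280,640:]=a[:,80:320]
cv2.imwrite('pics/c2.png',cv2.resize(b,(800,436)))
print(rel([.620,-.084,.06],13.8))
```

```text
0.69 ([0.6187, -0.0874, 0.1353, 0.0345], 15.6)
0.88 ([0.6134, -0.2091, 0.139, 0.0352], -19.4)
0.73 ([0.6964, -0.0743, 0.0447, 0.0051], -83.2)
[(0.58, [0.6163, -0.0834, 0.0026])]
([55.4, -12.2, 98.0], np.float64(-0.126), 'cur', np.float64(6.6), 'j6', np.float64(2.85))
```

View pics/c2.png

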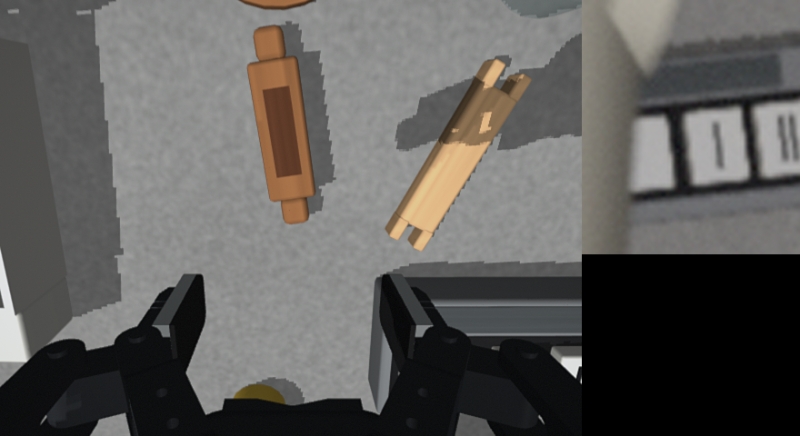

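Call:
arm_command --increments '[55,-14,0,-0.165,55,-14,0,-0.33,55,-14,0,-0.495,55,-14,0,-0.66,55,-14,0,-0.825]'

```text
clock: 5.7
tcp_pos: [0.6191, -0.0834, 0.1585]
ee_rot: [0.0, 0.891, 0.454, -0.0]
ft_force: [-0.4, -0.4, 0.2]
width: 0.819
```

Call:
arm_command --increments '[0,0,0,-0.165,0,0,0,-0.33,0,0,0,-0.495,0,0,0,-0.66,0,0,0,-0.825]'

```text
clock: 6.32
tcp_pos: [0.6191, -0.0834, 0.1587]
ee_rot: [0.0, 0.634, 0.773, 0.0]
ft_force: [0.4, 0.6, -0.1]
width: 0.821
```

Call:
arm_command --increments '[0,0,0,-0.165,0,0,0,-0.33,0,0,0,-0.495,0,0,0,-0.66,0,0,0,-0.825]'

```text
clock: 6.95
tcp_pos: [0.6191, -0.0835, 0.1586]
ee_rot: [0.0, 0.271, 0.963, -0.0]
ft_force: [-0.3, 0.2, -0.1]
width: 0.823
```

Call:
arm_command --increments '[0,0,30,-0.165,0,0,60,-0.33,0,0,60,-0.495,0,0,60,-0.66,0,0,60,-0.82]' --jaw 62

```text
clock: 7.58
tcp_pos: [0.6191, -0.0834, 0.0985]
ee_rot: [-0.0, -0.135, 0.991, -0.0]
ft_force: [0.9, -0.2, -0.6]
width: 0.727
```

Run:
```python
from h import *
print(manip.observe()['tcp_pos'],rel([.618,-.086,.017],14.8))
wi=viewer.camera_info('top');w=viewer.grab_frame('top')
print([(d['p'],d['xyz']) for d in finder.pinpoint('boat_shuttle','top')])
```

```text
[ 0.61905022 -0.08344373  0.09849832] ([1.7, -2.2, 81.5], np.float64(0.014), 'cur', np.float64(-164.4), 'j6', np.float64(-0.41))
[(0.63, [0.2716, -0.2105, 0.0063]), (0.31, [0.3955, 0.45, -0.0027])]
```

Call:
arm_command --increments '[2,-2,40,0.014,2,-2,65,0.014,2,-2,81,0.014,2,-2,81,0.014,2,-2,81,0.014]'

```text
clock: 8.3
tcp_pos: [0.6189, -0.0848, 0.0185]
ee_rot: [0.001, -0.126, 0.992, -0.0]
ft_force: [0.2, -0.4, 0.5]
width: 0.727
```

Call:
arm_command --increments '[0,0,0,0,0,0,0,0,0,0,0,0,0,0,0,0,0,0,0,0]' --jaw 0 --force 50

```text
clock: 8.93
tcp_pos: [0.619, -0.0846, 0.0184]
ee_rot: [0.001, -0.127, 0.992, -0.0]
ft_force: [-0.4, -0.2, 5.3]
width: 0.387
```

Call:
arm_command --increments '[0,0,-40,0,0,0,-80,0,0,0,-130,0,0,0,-150,0,0,0,-150,0]'

```text
clock: 9.55
tcp_pos: [0.6191, -0.0847, 0.169]
ee_rot: [0.001, -0.127, 0.992, -0.0]
ft_force: [0.4, -0.7, -1.5]
width: 0.383
```

Run:
```python
from h import *
w=viewer.grab_frame('wrist'); wi=viewer.camera_info('wrist')
s=manip.observe();print(s['tcp_pos'],s['width'])
for d in finder.masks_of('boat_shuttle','wrist')[:3]: print(d['p'],axis_of(d['region'],wi,s['tcp_pos'][2]))
cv2.imwrite('pics/w3.png',cv2.resize(w,(480,360)))
f=viewer.grab_frame('top');T=viewer.camera_info('top')
for l in('lid_hinge','latch_pivot','latch_knob','box_floor','sanitiser','lid_edge'): 
  for c in('top','wrist'): print(l,c,[(round(d['p'],2),np.round(d['xyz'],3).tolist()) for d in finder.pinpoint(l,c)[:2]])
```

```text
[ 0.61853634 -0.08460174  0.16710561] 0.3872597235003407
0.72 ([0.6087, -0.0878, 0.117, 0.0349], 14.5)
lid_hinge top [(0.74, [0.648, 0.218, 0.063])]
lid_hinge wrist []
latch_pivot top [(0.91, [0.449, 0.197, 0.072])]
latch_pivot wrist []
latch_knob top [(0.69, [0.445, 0.2, 0.073]), (0.53, [0.432, 0.267, 0.111])]
latch_knob wrist []
box_floor top [(0.82, [0.56, 0.212, 0.017])]
box_floor wrist []
sanitiser top [(0.6, [0.563, 0.212, 0.011]), (0.56, [0.561, 0.211, 0.0])]
sanitiser wrist []
lid_edge top [(0.8, [0.665, 0.22, 0.242]), (0.5, [0.745, -0.24, 0.004])]
lid_edge wrist []
```

View pics/w3.png

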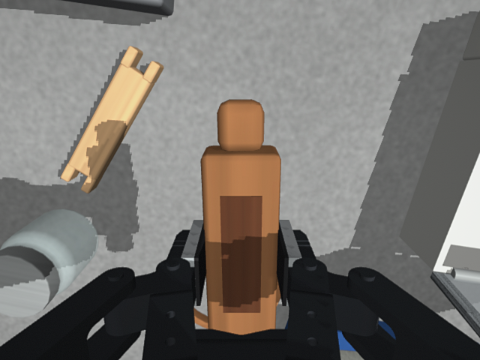

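The boat is gripped straight. The stick is still at wrist (110,115). Next I'll carry the boat to the right half of the box, backing off in x first to clear the lid.

Run:
```python
from h import *
for p in([.55,-.08,.169],[.562,.161,.169],[.562,.161,.036]): print(rel(p,5.5))
```

```text
([65.0, 21.6, -1.7], np.float64(0.158), 'cur', np.float64(-165.4), 'j6', np.float64(-0.39))
([-7.2, 251.8, -1.7], np.float64(0.158), 'cur', np.float64(-165.4), 'j6', np.float64(-0.39))
([-7.2, 251.8, 131.3], np.float64(0.158), 'cur', np.float64(-165.4), 'j6', np.float64(-0.39))
```

Call:
arm_command --increments '[62,22,0,0.158,50,75,0,0.158,35,135,0,0.158,12,195,0,0.158,-7,252,0,0.158]'

```text
clock: 10.92
tcp_pos: [0.5618, 0.163, 0.1677]
ee_rot: [0.001, -0.048, 0.999, 0.0]
ft_force: [1.6, -0.3, -0.7]
width: 0.387
```

Call:
arm_command --increments '[0,0,0,0,0,0,0,0]'

```text
clock: 11.18
tcp_pos: [0.5616, 0.1611, 0.1672]
ee_rot: [-0.0, -0.049, 0.999, -0.0]
ft_force: [0.3, -0.2, -0.1]
width: 0.384
```

Run:
```python
from h import *
print(manip.observe()['tcp_pos'],rel([.562,.161,.036],5.5))
w=viewer.grab_frame('wrist'); f=viewer.grab_frame('top')
b=np.zeros((480,800,3),np.uint8); b[:,:480]=cv2.resize(w,(480,360)) if 0 else 0
b[:360,:480]=cv2.resize(w,(480,360)); b[:,480:]=cv2.resize(f[150:310,145:285],(320,366))[:480] if 0 else 0
c=cv2.resize(f[150:310,130:290],(320,320)); b[:320,480:]=c
cv2.imwrite('pics/w4.png',b)
```

```text
[0.56160537 0.16111037 0.16716874] ([-0.4, -0.1, 131.2], np.float64(0.001), 'cur', np.float64(-174.4), 'j6', np.float64(0.18))
```

View pics/w4.png

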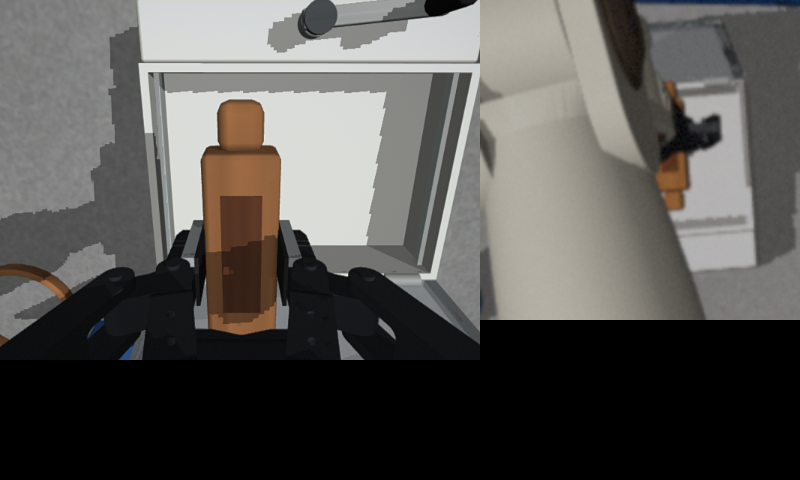

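Looking down, the boat hangs well inside the box walls and parallel to them. I'll lower it and release.

Call:
arm_command --increments '[0,0,40,0,0,0,80,0,0,0,110,0,0,0,127,0,0,0,132,0]'

```text
clock: 11.9
tcp_pos: [0.5616, 0.1602, 0.0348]
ee_rot: [-0.0, -0.048, 0.999, -0.0]
ft_force: [0.2, 0.3, 0.2]
width: 0.379
```

Call:
arm_command --increments '[0,0,0,0,0,0,0,0,0,0,0,0,0,0,0,0]' --jaw 52

```text
clock: 12.4
tcp_pos: [0.562, 0.1612, 0.0357]
ee_rot: [0.0, -0.048, 0.999, 0.0]
ft_force: [-0.5, 0.3, 0.2]
width: 0.608
```

Call:
arm_command --increments '[0,0,-30,0,0,0,-80,0,0,0,-130,0,0,0,-135,0,0,0,-135,0]'

```text
clock: 13.02
tcp_pos: [0.5619, 0.1612, 0.1702]
ee_rot: [0.0, -0.048, 0.999, 0.0]
ft_force: [0.3, 0.5, -0.3]
width: 0.61
```

Run:
```python
from h import *
w=viewer.grab_frame('wrist'); wi=viewer.camera_info('wrist')
for d in finder.masks_of('boat_shuttle','wrist')[:2]: print(d['p'],axis_of(d['region'],wi,.034))
print([(d['p'],d['xyz']) for d in finder.pinpoint('boat_shuttle','wrist')])
f=viewer.grab_frame('top');ci=viewer.camera_info('top')
for d in finder.masks_of('shuttle_a','top')[:3]: print(d['p'],axis_of(d['region'],ci,.018))
for p in([.56,-.08,.169],[.613,-.210,.169],[.613,-.21,.1]): print(rel(p,-20))
```

```text
0.85 ([0.5604, 0.1598, 0.1348, 0.0347], 6.6)
[(0.63, [0.5585, 0.1604, 0.0157]), (0.35, [0.6452, 0.2192, 0.06])]
0.92 ([0.611, -0.2094, 0.1376, 0.0313], -19.5)
0.42 ([0.5874, 0.1489, 0.3081, 0.1206], 5.5)
([24.4, -239.7, 0.0], np.float64(0.445), 'cur', np.float64(-174.5), 'j6', np.float64(0.18))
([-15.9, -374.2, -0.0], np.float64(0.445), 'cur', np.float64(-174.5), 'j6', np.float64(0.18))
([-16.0, -374.1, 69.0], np.float64(0.445), 'cur', np.float64(-174.5), 'j6', np.float64(0.18))
```

Call:
arm_command --increments '[25,-60,0,0.15,25,-120,0,0.3,25,-180,0,0.445,25,-240,0,0.445,15,-300,0,0.445]' --jaw 60

```text
clock: 13.9
tcp_pos: [0.5752, -0.1409, 0.17]
ee_rot: [-0.0, 0.174, 0.985, 0.0]
ft_force: [2.3, -0.4, 0.5]
width: 0.703
```

Run:
```python
from h import *
print(manip.observe()['tcp_pos'],rel([.612,-.2095,.08],-19.7))
```

```text
[ 0.57523579 -0.1409296   0.17001221] ([-58.0, -51.9, 90.0], np.float64(-0.005), 'cur', np.float64(160.0), 'j6', np.float64(0.11))
```

Call:
arm_command --increments '[-45,-38,20,-0.005,-58,-52,70,-0.005,-58,-52,90,-0.005,-58,-52,90,-0.005,-58,-52,90,-0.005]'

```text
clock: 14.52
tcp_pos: [0.613, -0.2069, 0.0823]
ee_rot: [0.001, 0.171, 0.985, -0.0]
ft_force: [-0.2, 0.1, 0.0]
width: 0.702
```

Run:
```python
from h import *
w=viewer.grab_frame('wrist'); wi=viewer.camera_info('wrist')
for d in finder.masks_of('shuttle_a','wrist')[:2]: print(d['p'],axis_of(d['region'],wi,.018))
print(manip.observe()['tcp_pos'],rel([.612,-.2095,.016],-19.7))
```

```text
0.96 ([0.6139, -0.2104, 0.1402, 0.0303], -19.3)
0.64 ([0.6088, -0.353, 0.0598, 0.0409], -9.0)
[ 0.61323928 -0.20712567  0.0826471 ] ([0.6, -2.7, 66.6], np.float64(0.001), 'cur', np.float64(160.4), 'j6', np.float64(0.02))
```

Call:
arm_command --increments '[0,-3,30,0,0,-3,55,0,0,-3,65,0,0,-3,65,0,0,-3,65,0]'

```text
clock: 15.25
tcp_pos: [0.6121, -0.2106, 0.0168]
ee_rot: [0.001, 0.171, 0.985, -0.0]
ft_force: [0.2, 1.0, -0.3]
width: 0.703
```

Call:
arm_command --increments '[0,0,0,0,0,0,0,0,0,0,0,0,0,0,0,0,0,0,0,0]' --jaw 0

```text
clock: 15.88
tcp_pos: [0.6119, -0.2107, 0.0163]
ee_rot: [0.001, 0.171, 0.985, -0.0]
ft_force: [-0.8, 0.2, 6.8]
width: 0.336
```

Call:
arm_command --increments '[0,0,-40,0,0,0,-80,0,0,0,-130,0,0,0,-150,0,0,0,-150,0]'

```text
clock: 16.5
tcp_pos: [0.612, -0.2107, 0.1668]
ee_rot: [0.001, 0.171, 0.985, -0.0]
ft_force: [0.4, -0.2, -1.2]
width: 0.335
```

Run:
```python
from h import *
w=viewer.grab_frame('wrist'); wi=viewer.camera_info('wrist')
f=viewer.grab_frame('top')
for d in finder.masks_of('boat_shuttle','top')[:3]: print(d['p'],axis_of(d['region'],viewer.camera_info('top'),.034))
b=np.zeros((360,800,3),np.uint8); b[:,:480]=cv2.resize(w,(480,360)); b[:,480:]=cv2.resize(f[150:330,130:290],(320,360)); cv2.imwrite('pics/w5.png',b)
s=manip.observe();print(s['tcp_pos'],s['width'])
for p in([.54,-.1,.165],[.5527,.262,.165]): print(rel(p,5.5))
```

```text
0.89 ([0.5615, 0.1595, 0.1373, 0.0357], 4.2)
[ 0.61083656 -0.21031647  0.16334942] 0.33892428601305785
([103.9, 80.0, -1.4], np.float64(-0.44), 'cur', np.float64(160.3), 'j6', np.float64(0.01))
([213.9, 425.1, -1.1], np.float64(-0.44), 'cur', np.float64(160.3), 'j6', np.float64(0.01))
```

View pics/w5.png

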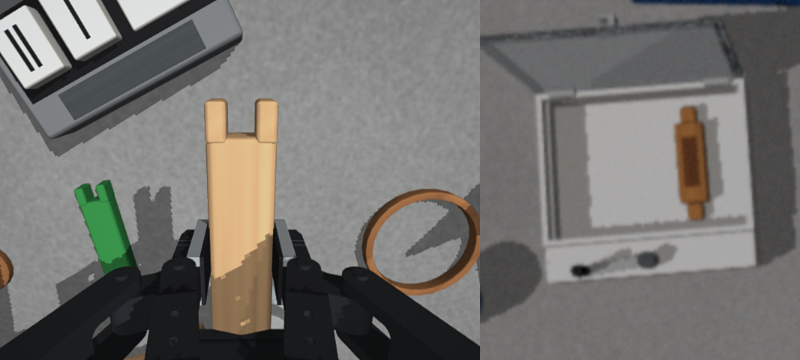

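Boat lies flat in the box (right view), and the stick is gripped straight. Now carrying the stick.

Call:
arm_command --increments '[52,40,0,-0.15,104,80,0,-0.3,120,140,0,-0.44,140,200,0,-0.44,155,250,0,-0.44]'

```text
clock: 17.27
tcp_pos: [0.5487, 0.079, 0.1638]
ee_rot: [-0.001, -0.048, 0.999, -0.0]
ft_force: [0.7, -0.2, -0.4]
width: 0.337
```

Call:
arm_command --increments '[0,0,0,0,0,0,0,0]'

```text
clock: 17.52
tcp_pos: [0.5491, 0.0771, 0.1639]
ee_rot: [-0.001, -0.049, 0.999, -0.0]
ft_force: [-0.5, -0.7, -1.4]
width: 0.334
```

Run:
```python
from h import *
print(manip.observe()['tcp_pos'])
for p in([.5535,.255,.165],[.5535,.255,.034]): print(rel(p,5.5))
```

```text
[0.54914587 0.07710616 0.16393382]
([-21.6, 176.6, -1.2], np.float64(0.001), 'cur', np.float64(-174.4), 'j6', np.float64(0.04))
([-21.8, 176.7, 129.8], np.float64(0.001), 'cur', np.float64(-174.4), 'j6', np.float64(0.04))
```

Call:
arm_command --increments '[-7,60,0,0,-14,120,0,0,-22,177,0,0,-22,177,0,0,-22,177,20,0]'

```text
clock: 18.15
tcp_pos: [0.5555, 0.2546, 0.1457]
ee_rot: [0.001, -0.048, 0.999, 0.0]
ft_force: [-0.0, 0.1, -1.2]
width: 0.339
```

Run:
```python
from h import *
w=viewer.grab_frame('wrist'); print(manip.observe()['tcp_pos'],rel([.5535,.255,.034],5.5))
cv2.imwrite('pics/w6.png',cv2.resize(w,(480,360)))
```

```text
[0.55442421 0.25361365 0.14193605] ([0.5, 1.6, 107.9], np.float64(-0.001), 'cur', np.float64(-174.6), 'j6', np.float64(0.33))
```

View pics/w6.png

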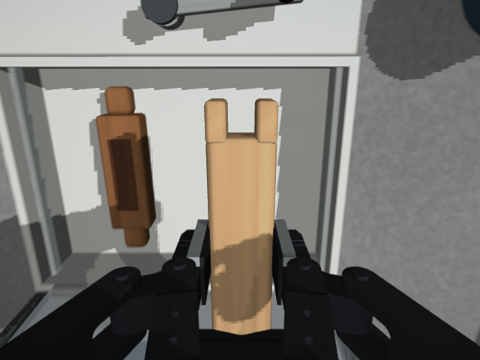

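The stick is inside the opening, clear of the boat at (125,165) and of the walls. I'll lower it and release.

Call:
arm_command --increments '[0,0,40,0,0,0,75,0,0,0,98,0,0,0,108,0,0,0,110,0]'

```text
clock: 18.82
tcp_pos: [0.5548, 0.2544, 0.0352]
ee_rot: [-0.0, -0.047, 0.999, -0.0]
ft_force: [-0.3, 0.3, -1.0]
width: 0.339
```

Call:
arm_command --increments '[0,0,0,0,0,0,0,0,0,0,0,0,0,0,0,0]' --jaw 50

```text
clock: 19.32
tcp_pos: [0.5547, 0.2555, 0.0356]
ee_rot: [0.0, -0.048, 0.999, 0.0]
ft_force: [0.3, 0.3, -0.3]
width: 0.579
```

Call:
arm_command --increments '[0,0,-30,0,0,0,-80,0,0,0,-140,0,0,0,-200,0,0,0,-230,0]'

```text
clock: 19.95
tcp_pos: [0.555, 0.2557, 0.2693]
ee_rot: [0.002, -0.048, 0.999, 0.001]
ft_force: [-0.0, 0.7, -0.9]
width: 0.587
```

Run:
```python
from h import *
w=viewer.grab_frame('wrist'); wi=viewer.camera_info('wrist')
for d in finder.masks_of('shuttle_a','wrist')[:2]: print(d['p'],axis_of(d['region'],wi,.032))
for l in('lid_edge','lid_hinge'):
  for c in('wrist','scene','top'):
    viewer.grab_frame(c); print(l,c,[(round(d['p'],2),np.round(d['xyz'],3).tolist()) for d in finder.pinpoint(l,c)[:2]])
s=manip.observe();print(s['tcp_pos'],s['joint_pos'])
f=viewer.grab_frame('scene'); cv2.imwrite('pics/s7.png',cv2.resize(f[140:290,280:480],(800,600)))
```

```text
0.96 ([0.5573, 0.2549, 0.1405, 0.03], 5.6)
0.63 ([0.4309, 0.2305, 0.1059, 0.0237], -77.8)
lid_edge wrist []
lid_edge scene []
lid_edge top [(0.75, [0.666, 0.221, 0.242]), (0.68, [0.562, 0.207, -0.001])]
lid_hinge wrist [(0.87, [0.649, 0.221, 0.058])]
lid_hinge scene [(0.62, [0.651, 0.22, 0.059]), (0.5, [0.559, 0.207, 0.013])]
lid_hinge top [(0.64, [0.643, 0.214, 0.061])]
[0.55453718 0.25541276 0.26504352] [4.31611542e-01 2.47831377e-01 3.97547311e-01 1.72083270e+00
 2.65468991e-05 3.35402390e-01]
```

View pics/s7.png

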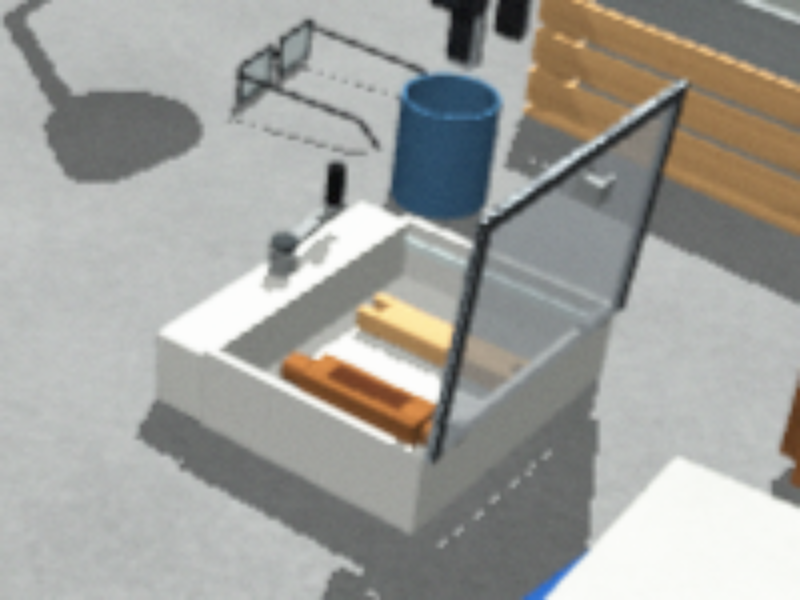

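Both tools lie flat in the box, and the lid is at about 1.65 rad with its catch on the outer face mid-way. I'll plan the lid push in box axes: tool x = -box x, tool y = +box y.

```bash
cat >> h.py <<'E'
YAW=np.radians(5.5); O=np.array([.5595,.2105])
def b2w(bx,by,z): return [O[0]+np.cos(YAW)*bx-np.sin(YAW)*by, O[1]+np.sin(YAW)*bx+np.cos(YAW)*by, z]
def lidp(th,rho=.165,by=-.07): # TCP for the tip corner on the lid's outer face
    return b2w(.0885-rho*np.cos(th)+.006*np.sin(th)+.011, by, .062+rho*np.sin(th)+.006*np.cos(th)+.014)
E
python3 - <<'E'
from h import *
for p in(b2w(.03,-.07,.31),b2w(.13,-.07,.31),b2w(.13,-.07,.24)): print(np.round(p,3),rel(p,5.5))
E
```

```text
[0.596 0.144 0.31 ] ([-30.6, -115.2, -44.9], np.float64(0.0), 'cur', np.float64(-174.5), 'j6', np.float64(0.34))
[0.696 0.153 0.31 ] ([-130.6, -115.2, -44.9], np.float64(0.0), 'cur', np.float64(-174.5), 'j6', np.float64(0.34))
[0.696 0.153 0.24 ] ([-130.6, -115.2, 25.1], np.float64(0.0), 'cur', np.float64(-174.5), 'j6', np.float64(0.34))
```

Call:
arm_command --increments '[0,-60,-45,0,-30,-115,-45,0,-60,-115,-45,0,-100,-115,-45,0,-131,-115,-45,0]' --jaw 0

```text
clock: 21.32
tcp_pos: [0.6973, 0.1531, 0.31]
ee_rot: [0.0, -0.048, 0.999, 0.0]
ft_force: [1.3, 0.8, -0.2]
width: 0.002
```

Call:
arm_command --increments '[0,0,0,0,0,0,0,0]'

```text
clock: 21.58
tcp_pos: [0.6958, 0.1535, 0.31]
ee_rot: [-0.0, -0.048, 0.999, -0.0]
ft_force: [-0.1, 0.3, 0.7]
width: -0.003
```

Run:
```python
from h import *
print(manip.observe()['tcp_pos'],manip.observe()['ee_rot'],rel(b2w(.13,-.07,.24),5.5))
f=viewer.grab_frame('scene'); cv2.imwrite('pics/s8.png',cv2.resize(f[80:290,290:570],(800,600)))
```

```text
[0.69575136 0.15354642 0.3100458 ] [-2.98673183e-04 -4.80977639e-02  9.98842587e-01 -4.20141071e-05] ([0.1, -0.2, 70.0], np.float64(0.0), 'cur', np.float64(-174.5), 'j6', np.float64(0.12))
```

View pics/s8.png

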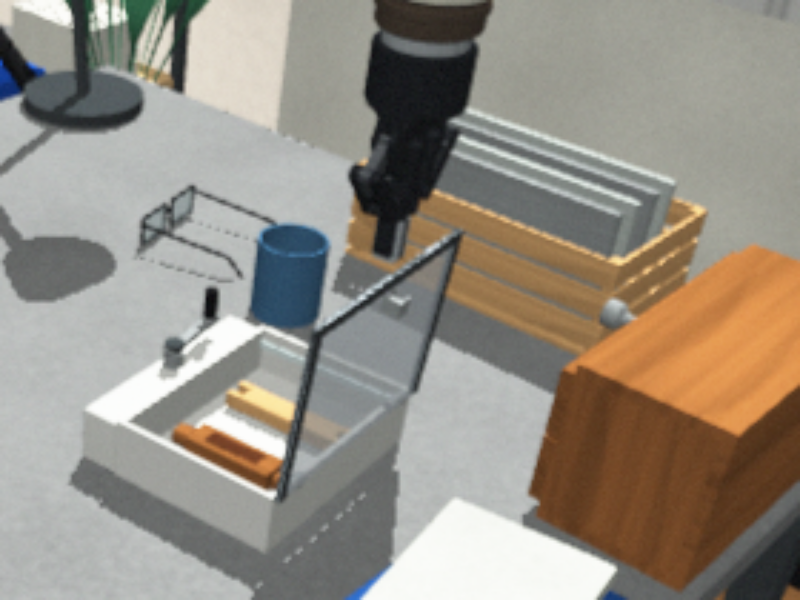

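Run:
```python
from h import *
ci=viewer.camera_info('scene')
def c(p): u,v=proj(ci,p); return round((u-290)*800/280),round((v-80)*600/210)
s=manip.observe()['tcp_pos']; print('tip',c(s-[0,0,.014]), 'edge below',c([s[0],s[1],.242]))
th=1.645
for by in(-.121,-.07,0,.121): print(by,c(b2w(.0885-.181*np.cos(th)+.006,by,.062+.181*np.sin(th))))
```

```text
tip (386, 254) edge below (375, 314)
-0.121 (318, 328)
-0.07 (352, 304)
0 (395, 274)
0.121 (464, 227)
```

The projection of the tip matches the picture at (386,254), so the hand is behind the lid. I'll lower it and push.

Call:
arm_command --increments '[0,0,40,0,0,0,70,0,0,0,70,0,0,0,70,0]'

```text
clock: 22.12
tcp_pos: [0.6957, 0.1536, 0.2431]
ee_rot: [0.001, -0.048, 0.999, 0.0]
ft_force: [1.3, 0.1, 1.1]
width: 0.002
```

Call:
arm_command --increments '[24.5,0,-1,0,52.6,0,0.4,0,69,0,3.4,0,92,0,11,0,114.6,0,22,0]'

```text
clock: 22.75
tcp_pos: [0.5825, 0.1427, 0.2216]
ee_rot: [0.003, -0.048, 0.999, 0.001]
ft_force: [1.4, 0.3, 2.4]
width: 0.002
```

Run:
```python
from h import *
s=manip.observe();print(s['tcp_pos'],s['ft_force'],rel(lidp(1.0),5.5))
viewer.grab_frame('top');viewer.grab_frame('scene')
for c in('top','scene'):print([(round(d['p'],2),np.round(d['xyz'],3).tolist()) for d in finder.pinpoint('lid_edge',c)[:2]])
t=1.0;print(b2w(.0885-.181*np.cos(t)+.006*np.sin(t),0,.062+.181*np.sin(t)+.006*np.cos(t)))
```

```text
[0.58246442 0.1427137  0.22157464] [1.40296818 0.25289955 2.44359576] ([1.0, -0.3, 3.5], np.float64(0.0), 'cur', np.float64(-174.5), 'j6', np.float64(0.14))
[]
[(0.65, [0.555, 0.211, 0.22]), (0.24, [0.648, 0.222, 0.058])]
[np.float64(0.5552736557887195), np.float64(0.21009304933854062), np.float64(0.2175480620854381)]
```

Lid edge measured at (.555, .211, .22), matching θ≈1.0. Continuing along the arc.

Call:
arm_command --increments '[14,0,9,0,26.6,0,19.4,0,38,0,31,0,49,0,44,0,58,0,58,0]'

```text
clock: 23.58
tcp_pos: [0.5255, 0.1372, 0.1615]
ee_rot: [0.001, -0.048, 0.999, 0.0]
ft_force: [-0.4, 0.2, 2.1]
width: -0.001
```

Call:
arm_command --increments '[8,0,15,0,14,0,30,0,19,0,46,0,22,0,62,0,23,0,70,0]'

```text
clock: 24.2
tcp_pos: [0.5019, 0.1348, 0.0899]
ee_rot: [0.0, -0.048, 0.999, 0.0]
ft_force: [1.2, -0.9, 1.7]
width: 0.001
```

Call:
arm_command --increments '[0,0,4,0,0,0,7,0,0,0,9,0,0,0,9,0]'

```text
clock: 24.7
tcp_pos: [0.5015, 0.1348, 0.082]
ee_rot: [0.0, -0.048, 0.999, 0.0]
ft_force: [-2.0, -0.9, 6.1]
width: 0.004
```

Call:
arm_command --increments '[0,0,2,0,0,0,2,0]'

```text
clock: 24.95
tcp_pos: [0.5016, 0.1348, 0.0819]
ee_rot: [0.001, -0.048, 0.999, 0.0]
ft_force: [-8.4, -1.8, 19.7]
width: 0.001
```

Call:
arm_command --increments '[0,0,-60,0,0,0,-100,0,0,-60,-110,0,0,-120,-110,0,0,-120,-110,0]'

```text
clock: 25.58
tcp_pos: [0.5132, 0.012, 0.1896]
ee_rot: [0.0, -0.046, 0.999, -0.0]
ft_force: [0.4, -0.0, -0.2]
width: 0.002
```

Run:
```python
from h import *
f=viewer.grab_frame('top');g=viewer.grab_frame('scene')
for l in('lid_edge','latch_knob','latch_pivot','lid_hinge'):
  for c in('top','scene'):print(l,c,[(round(d['p'],2),np.round(d['xyz'],3).tolist()) for d in finder.pinpoint(l,c)[:2]])
b=np.zeros((480,800,3),np.uint8); b[:400,:400]=cv2.resize(f[150:310,130:290],(400,400)); b[:400,400:]=cv2.resize(g[150:290,290:430],(400,400)); cv2.imwrite('pics/9.png',b)
print(manip.observe()['tcp_pos'], b2w(-.0925,0,.068))
```

```text
lid_edge top [(0.69, [0.466, 0.202, 0.065]), (0.49, [0.45, 0.201, 0.071])]
lid_edge scene [(0.79, [0.463, 0.206, 0.07]), (0.4, [0.555, 0.208, 0.0])]
latch_knob top [(0.52, [0.433, 0.265, 0.112])]
latch_knob scene [(0.71, [0.428, 0.264, 0.117]), (0.64, [0.471, -0.268, 0.001])]
latch_pivot top [(0.86, [0.448, 0.198, 0.073])]
latch_pivot scene [(0.94, [0.442, 0.195, 0.071]), (0.21, [0.65, 0.224, 0.061])]
lid_hinge top [(0.77, [0.647, 0.217, 0.067])]
lid_hinge scene [(0.65, [0.654, 0.218, 0.057]), (0.56, [0.442, 0.198, 0.071])]
[0.51285187 0.01598464 0.18922625] [np.float64(0.46742585165103595), np.float64(0.20163426789187927), 0.068]
```

View pics/9.png

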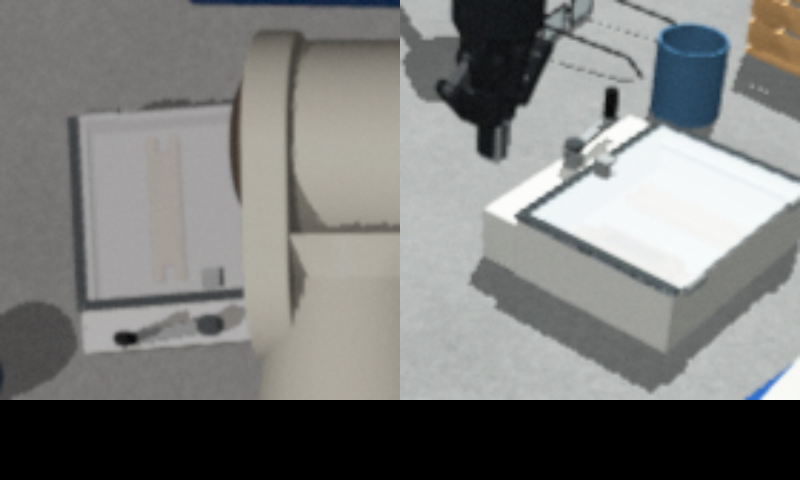

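The lid is shut: edge at (.465,.204,.067), as expected. The knob is at about 1.70 rad. I'll push it round its arc, turning the tool along with it.

```bash
cat >> h.py <<'E'
def latch_pose(phi,d=.0185,z=.106):
    bx=-.1145+.07*np.cos(phi)-d*np.sin(phi); by=.07*np.sin(phi)+d*np.cos(phi)
    return np.array(b2w(bx,by,z)), 5.5+90+np.degrees(phi)
def inc(a,b):
    """rows from nominal pose a to b (pos, psi deg); tool z down"""
    ps=np.radians(a[1]); d=b[0]-a[0]
    x=np.array([np.cos(ps),np.sin(ps)]); y=np.array([np.sin(ps),-np.cos(ps)])
    return np.round([x@d[:2]*1000,y@d[:2]*1000,-d[2]*1000,-np.radians(b[1]-a[1])],3).tolist()
E
python3 - <<'E'
from h import *
s=latch_pose(1.70,.030,.19); print(s, rel(s[0],s[1]), manip.observe()['tcp_pos'])
st=latch_pose(1.70,.030)
for L in ([1.70,1.58,1.46,1.34,1.22],[1.10,.98,.86,.74,.62],[.5,.38,.26,.14,.04]):
    print([inc(st,latch_pose(p)) for p in L]); st=latch_pose(L[-1])
E
```

```text
(array([0.40065376, 0.26105923, 0.19      ]), np.float64(192.90282517223994)) ([87.8, 254.8, -0.8], np.float64(-0.128), 'cur', np.float64(-174.4), 'j6', np.float64(-0.07)) [0.51285187 0.01598464 0.18922625]
[[-11.5, -0.0, -0.0, -0.0], [-20.013, 1.711, -0.0, 0.12], [-28.669, 2.391, -0.0, 0.24], [-37.345, 2.03, -0.0, 0.36], [-45.915, 0.633, -0.0, 0.48]]
[[-8.513, 1.711, -0.0, 0.12], [-17.169, 2.391, -0.0, 0.24], [-25.845, 2.03, -0.0, 0.36], [-34.415, 0.633, -0.0, 0.48], [-42.756, -1.781, -0.0, 0.6]]
[[-8.513, 1.711, -0.0, 0.12], [-17.169, 2.391, -0.0, 0.24], [-25.845, 2.03, -0.0, 0.36], [-34.415, 0.633, -0.0, 0.48], [-41.387, -1.309, -0.0, 0.58]]
```

Call:
arm_command --increments '[45,40,0,-0.06,88,85,0,-0.128,88,140,0,-0.128,88,200,0,-0.128,88,255,0,-0.128]'

```text
clock: 26.7
tcp_pos: [0.4001, 0.2629, 0.1896]
ee_rot: [0.0, -0.112, 0.994, 0.0]
ft_force: [1.5, -0.4, 0.4]
width: 0.0
```

Call:
arm_command --increments '[0,0,0,0,0,0,0,0]'

```text
clock: 26.95
tcp_pos: [0.4005, 0.2607, 0.1891]
ee_rot: [-0.0, -0.112, 0.994, -0.0]
ft_force: [-0.4, 0.2, 0.8]
width: 0.001
```

Run:
```python
from h import *
s=latch_pose(1.70,.030,.106); print(rel(s[0],s[1]), manip.observe()['tcp_pos'])
w=viewer.grab_frame('wrist');cv2.imwrite('pics/10.png',cv2.resize(w,(480,360)))
print([(round(d['p'],2),np.round(d['xyz'],3).tolist()) for d in finder.pinpoint('latch_knob','wrist')[:2]],[(round(d['p'],2),np.round(d['xyz'],3).tolist()) for d in finder.pinpoint('latch_pivot','wrist')[:2]])
```

```text
([-0.2, 0.4, 83.1], np.float64(0.0), 'cur', np.float64(-167.1), 'j6', np.float64(0.35)) [0.40052869 0.26070145 0.18914586]
[] [(0.56, [0.448, 0.201, 0.07])]
```

View pics/10.png

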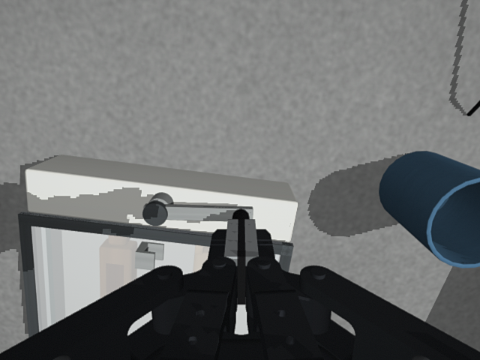

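Run:
```python
from h import *
ci=viewer.camera_info('wrist'); s=manip.observe()['tcp_pos']
def c(p): u,v=proj(ci,p); return round(u*.75),round(v*.75)
print('cam',np.array(ci['cam_to_world'])[:3,3],'tip',c(s-[0,0,.014]),'knobtop',c([.430,.265,.113]),'at tcp below',c([s[0],s[1],.113]),'pivot',c([.4455,.1985,.081]))
for z in(.081,.097,.113):
  for x in(.418,.43,.442): print(z,x,c([x,.265,z]))
```

```text
cam [0.32650249 0.2420805  0.31861405] tip (242, 236) knobtop (240, 231) at tcp below (242, 193) pivot (157, 214)
0.081 0.418 (243, 200)
0.081 0.43 (240, 213)
0.081 0.442 (237, 226)
0.097 0.418 (244, 208)
0.097 0.43 (240, 222)
0.097 0.442 (237, 235)
0.113 0.418 (244, 217)
0.113 0.43 (240, 231)
0.113 0.442 (237, 246)
```

The visible black patch at (241,212) matches the knob's base projected at (240,213), so the roughly 10 mm clearance holds. I'll lower and swing.

Call:
arm_command --increments '[0,0,40,0,0,0,75,0,0,0,83,0,0,0,83,0]'

```text
clock: 27.6
tcp_pos: [0.4011, 0.2602, 0.1069]
ee_rot: [0.0, -0.111, 0.994, 0.0]
ft_force: [-0.2, 0.8, -0.2]
width: 0.002
```

Call:
arm_command --increments '[-11.5,0,0,0,-20,1.7,0,0.12,-28.7,2.4,0,0.24,-37.3,2,0,0.36,-46,0.6,0,0.48]'

```text
clock: 28.22
tcp_pos: [0.4469, 0.272, 0.1075]
ee_rot: [0.001, 0.129, 0.992, 0.001]
ft_force: [-0.6, -0.4, 0.5]
width: 0.001
```

Call:
arm_command --increments '[-8.5,1.7,0,0.12,-17.2,2.4,0,0.24,-25.8,2,0,0.36,-34.4,0.6,0,0.48,-42.8,-1.8,0,0.6]'

```text
clock: 28.85
tcp_pos: [0.4879, 0.2593, 0.1075]
ee_rot: [0.0, 0.417, 0.909, 0.001]
ft_force: [-0.8, 0.5, -0.1]
width: -0.002
```

Run:
```python
from h import *
s=manip.observe();print(s['tcp_pos'],s['ft_force'],rel(*latch_pose(.62)))
f=viewer.grab_frame('scene')
print([(round(d['p'],2),np.round(d['xyz'],3).tolist()) for d in finder.pinpoint('latch_knob','scene')[:3]], b2w(-.1145+.07*np.cos(.62),.07*np.sin(.62),.113))
```

```text
[0.48785898 0.25926193 0.10747606] [-0.76180793  0.47825713 -0.10372331] ([1.2, -1.2, 1.5], np.float64(-0.005), 'cur', np.float64(130.7), 'j6', np.float64(1.35))
[(0.51, [0.498, 0.244, 0.118])] [np.float64(0.49833805915142776), np.float64(0.24547135015030647), 0.113]
```

The knob is tracking as predicted. Now finishing the swing.

Call:
arm_command --increments '[-8.5,1.7,0,0.12,-17.2,2.4,0,0.24,-25.8,2,0,0.36,-34.4,0.6,0,0.48,-41.4,-1.3,0,0.58]'

```text
clock: 29.58
tcp_pos: [0.5134, 0.2271, 0.1072]
ee_rot: [0.0, 0.658, 0.753, 0.001]
ft_force: [-0.9, 1.5, 0.6]
width: -0.004
```

Call:
arm_command --increments '[-3,0,0,0,-4,0,0,0,-4,0,0,0]'

```text
clock: 29.95
tcp_pos: [0.5134, 0.2233, 0.1067]
ee_rot: [0.0, 0.657, 0.754, 0.001]
ft_force: [0.9, 2.9, 1.8]
width: -0.001
```

Call:
arm_command --increments '[-2,0,0,0,-2,0,0,0]'

```text
clock: 30.2
tcp_pos: [0.5135, 0.2229, 0.1068]
ee_rot: [-0.001, 0.657, 0.754, 0.002]
ft_force: [-0.2, 12.3, 1.2]
width: 0.001
```

Call:
arm_command --increments '[-1.5,0,0,0,-1.5,0,0,0]'

```text
clock: 30.45
tcp_pos: [0.5135, 0.2227, 0.1068]
ee_rot: [-0.002, 0.656, 0.754, 0.003]
ft_force: [-1.1, 19.3, 0.8]
width: 0.002
```

The latch is against its stop: 19 N with no further motion. I'll back off, lift and go to the two-rib key.

Call:
arm_command --increments '[25,0,0,0,25,0,-40,0,25,0,-100,0,25,0,-100,0]'

```text
clock: 30.95
tcp_pos: [0.5115, 0.2448, 0.2112]
ee_rot: [0.002, 0.657, 0.754, 0.003]
ft_force: [-0.3, 0.2, 0.0]
width: 0.001
```

Run:
```python
from h import *
print(manip.observe()['tcp_pos'],rel([.4703,-.3256,.16],96.6))
```

```text
[0.51145529 0.24476172 0.21120401] ([-559.6, -118.6, 49.5], np.float64(0.021), 'cur', np.float64(97.8), 'j6', np.float64(1.88))
```

Call:
arm_command --increments '[-60,-10,0,0.02,-120,-20,0,0.02,-180,-30,0,0.02,-240,-40,0,0.02,-300,-60,0,0.02]'

```text
clock: 31.58
tcp_pos: [0.4906, -0.0624, 0.2052]
ee_rot: [-0.0, 0.665, 0.747, -0.001]
ft_force: [0.6, 0.2, 0.3]
width: 0.004
```

Call:
arm_command --increments '[-60,-12,10,0,-120,-24,20,0,-180,-36,35,0,-240,-48,45,0,-258,-58,45,0]'

```text
clock: 32.2
tcp_pos: [0.4617, -0.3258, 0.1588]
ee_rot: [-0.002, 0.666, 0.746, -0.001]
ft_force: [0.4, 0.4, -0.4]
width: 0.003
```

Run:
```python
from h import *
print(manip.observe()['tcp_pos'],rel([.4703,-.3256,.076],96.6))
viewer.grab_frame('wrist');f=viewer.grab_frame('top'); g=viewer.grab_frame('scene')
for c in('top','scene','wrist'): print([(round(d['p'],2),np.round(d['xyz'],3).tolist()) for d in finder.pinpoint('key_row',c)[:2]])
b=np.zeros((400,800,3),np.uint8); b[:,:400]=cv2.resize(f[150:310,130:290],(400,400)); b[:,400:]=cv2.resize(g[240:340,165:265],(400,400)); cv2.imwrite('pics/11.png',b)
for l in('lid_edge','latch_knob'):
  for c in('top','scene'): print(l,[(round(d['p'],2),np.round(d['xyz'],3).tolist()) for d in finder.pinpoint(l,c)[:2]])
```

```text
[ 0.46166995 -0.32581787  0.15877675] ([-0.9, 8.9, 82.7], np.float64(-0.002), 'cur', np.float64(96.5), 'j6', np.float64(0.84))
[(0.57, [0.467, -0.269, 0.057])]
[(0.86, [0.465, -0.267, 0.055])]
[(0.7, [0.462, -0.269, 0.061])]
lid_edge [(0.9, [0.466, 0.201, 0.067]), (0.15, [0.394, 0.449, -0.001])]
lid_edge [(0.81, [0.464, 0.203, 0.069])]
latch_knob [(0.76, [0.514, 0.202, 0.11])]
latch_knob [(0.51, [0.515, 0.2, 0.116])]
```

View pics/11.png

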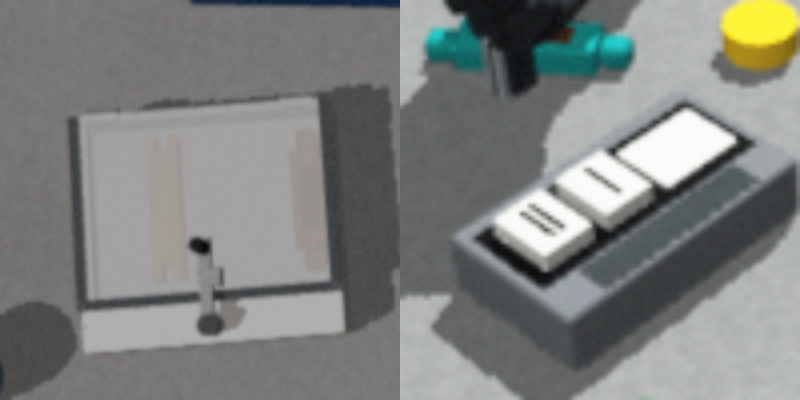

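The stop key is down with one-rib and two-rib up, and the latch rests at its catch on the shut lid. The boat under the lid looks shifted toward the right wall. I'll press the two-rib key.

Call:
arm_command --increments '[0,9,40,0,0,9,75,0,0,9,83,0,0,9,83,0]'

```text
clock: 33.2
tcp_pos: [0.4724, -0.3222, 0.0788]
ee_rot: [0.0, 0.665, 0.747, 0.0]
ft_force: [-0.1, -0.3, 0.6]
width: 0.0
```

Call:
arm_command --increments '[0,0,6,0,0,0,11,0,0,0,15,0,0,0,17,0,0,0,17,0]'

```text
clock: 33.83
tcp_pos: [0.472, -0.3223, 0.0609]
ee_rot: [-0.0, 0.665, 0.747, -0.0]
ft_force: [-0.8, -0.2, -0.1]
width: -0.004
```

Call:
arm_command --increments '[0,0,1,0,0,0,1,0]'

```text
clock: 34.08
tcp_pos: [0.4722, -0.3224, 0.0602]
ee_rot: [-0.0, 0.665, 0.747, -0.0]
ft_force: [0.2, 0.1, 0.8]
width: 0.001
```

Call:
arm_command --increments '[0,0,2,0,0,0,2,0]'

```text
clock: 34.33
tcp_pos: [0.4723, -0.3224, 0.06]
ee_rot: [0.001, 0.665, 0.747, 0.0]
ft_force: [-5.2, 3.7, 12.9]
width: 0.006
```

Call:
arm_command --increments '[0,0,-50,0,0,0,-100,0,-20,-60,-130,0,-40,-120,-130,0,-40,-120,-130,0]'

```text
clock: 34.95
tcp_pos: [0.3552, -0.3772, 0.1893]
ee_rot: [0.001, 0.667, 0.745, -0.0]
ft_force: [1.1, -0.3, 0.8]
width: 0.003
```

Run:
```python
from h import *
print(manip.observe()['tcp_pos'])
f=viewer.grab_frame('top'); g=viewer.grab_frame('scene')
b=np.zeros((400,800,3),np.uint8); b[:,:400]=cv2.resize(f[150:310,130:290],(400,400)); b[:,400:]=cv2.resize(g[240:340,165:265],(400,400)); cv2.imwrite('pics/12.png',b)
for d in finder.masks_of('boat_shuttle','top')[:3]: print(d['p'],axis_of(d['region'],viewer.camera_info('top'),.034))
for l in('mug','hoop','button_jar','tape_measure','wood_spool'): print(l,[(round(d['p'],2),np.round(d['xyz'],3).tolist()) for d in finder.pinpoint(l,'scene')[:1]])
```

```text
[ 0.35520059 -0.37724978  0.18927002]
0.98 ([0.2762, -0.2099, 0.1375, 0.0347], 42.8)
mug [(0.57, [0.39, 0.451, 0.002])]
hoop [(0.86, [0.761, -0.069, -0.002])]
button_jar [(0.59, [0.751, -0.244, -0.002])]
tape_measure [(0.83, [0.367, -0.093, -0.001])]
wood_spool [(0.67, [0.629, -0.509, -0.004])]
```

View pics/12.png

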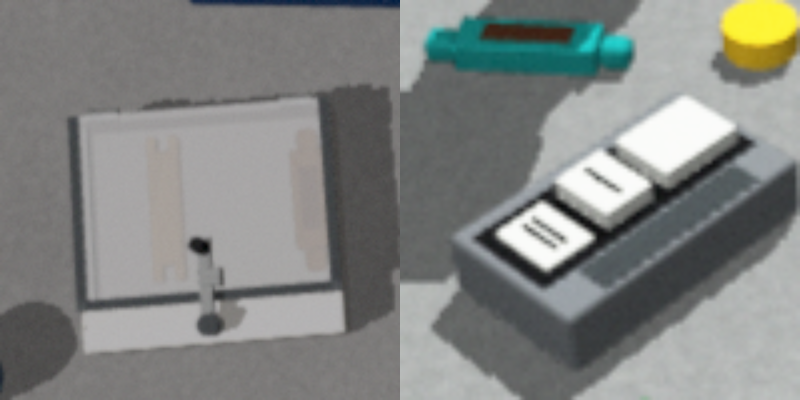

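Run:
```python
from h import *
ci=viewer.camera_info('top')
def c(p): u,v=proj(ci,p); return round((u-130)*2.5),round((v-150)*2.5)
for z in(.014,.036,.062): print(z,'wall',c(b2w(0,-.115,z)),'inner x',c(b2w(0.0,-.115+.034,z)),'ends',c(b2w(.069,-.1,z)),c(b2w(-.069,-.1,z)))
f=viewer.grab_frame('scene')
a=cv2.resize(f[170:285,310:440],None,fx=5,fy=5,interpolation=cv2.INTER_CUBIC)
cv2.imwrite('pics/13.png',cv2.resize(cv2.createCLAHE(4,(4,4)).apply(cv2.cvtColor(a,cv2.COLOR_BGR2GRAY)),None,fx=1,fy=1))
```

```text
0.014 wall (332, 198) inner x (297, 201) ends (312, 129) (322, 270)
0.036 wall (330, 195) inner x (294, 198) ends (309, 125) (319, 268)
0.062 wall (327, 191) inner x (290, 194) ends (305, 119) (316, 266)
```

View pics/13.png

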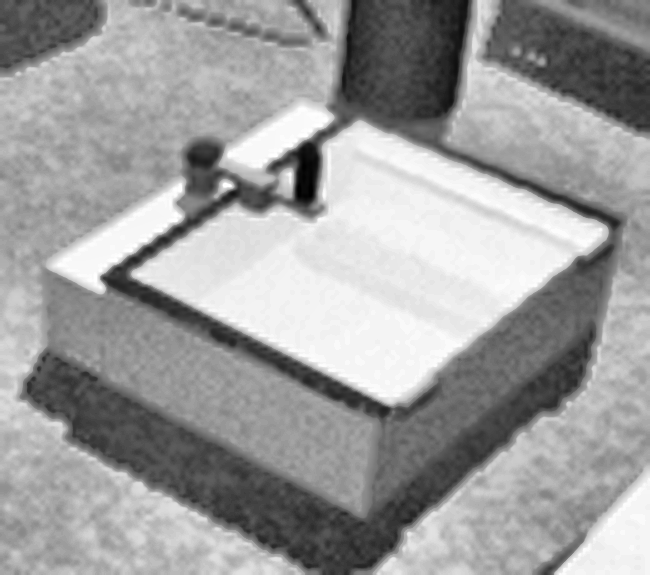

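The lid is flush and the latch closed. The boat's outline in the top view fits it lying flat inside, along the right wall. Handing in.

```bash
python3 -c "
from cell import manip
print(manip.close_job(), manip.observe()['clock'])"
```

```text
the job is handed in; nothing more can be done
the job is handed in; nothing more can be done
```

I did every step in the order asked and handed the job in, on a robot clock of about 35 s.

- **Done:** I pressed the stop key and laid the two wooden tools that were there, the boat shuttle and the 140 mm stick shuttle, in the box. I then shut the lid, swung the latch against its catch and pressed the two-rib key.
- **Keys:** Pictures showed the stop key down and the one-rib key up after the first press. After the last press the two-rib key was down, and the stop and one-rib keys were up.
- **Lid and latch:** The lid edge was measured at about z = 0.068, which is shut. The knob was within a few millimetres of its closed spot, and the latch did not move further under 19 N.
- **Other things:** The mug, hoop, jar, tape measure and spool measured where they started. The turquoise shuttle was not touched and looked unmoved, and the green one was not touched.
- **Disagreed:** By the last pictures the boat shuttle had moved about 4 cm inside the box and lay along the right wall. I think it was the expected knock. In the top view its outline fits it lying flat inside. The final detector run did not find it through the lid, and the side view hides it, so that one check rests on the top view alone.

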